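Load the drilling jig: feel the strip home against the hidden stop and clamp it

ROBOT

A 6-joint arm with a two-finger parallel gripper is mounted at the origin on a cart in front of the work surface, level with it; the furniture and walls round the work are solid. World frame = base frame: x ahead of the robot, y to its left, z up, the work surface at z = 0. Lengths are in mm, angles in rad, forces in N, time in s.
With the tool pointing down it reaches from about 350 to 775 mm from the base axis. Payload 7.3 kg.
Tool frame: the origin (TCP) lies between the finger pads; the fingertips stand 25 mm ahead of it and the grasp point (between the pads) lies 6 mm ahead of it; z points along the fingers, y is the line along which they close (so a half turn about z gives the same grasp; the last joint's range is limited). The gripper opens to 92 mm and grips with 3 to 60 N. Pads are 19 mm wide; open, the fingers measure 130 mm over their backs; the gripper's body (75 mm by 190 mm) begins 47 mm behind the grasp point.
Start: joints at [-1.482, 0.342, 1.524, -0, 1.275, -0.146], TCP at [122.162, -510.607, 251.741] pointing down, gripper open.
Joint ranges: [-2.53, 2.53], [-0.77, 2.02], [0.04, 2.7], [-1, 4.14], [0.28, 2.66], [-3.11, 3.11]. Speed limits (rad/s): [2.57, 2.57, 3.14, 3.14, 3.14, 3.14].

INTERFACE

Orientations are given as [roll, pitch, yaw] about the fixed x, y, z axes, in that order (R = Rz(yaw) Ry(pitch) Rx(roll)).
In Python, from plant import bot gives the robot as it stands.
- The arm moves only by the tool play_rows, never from a script. Its argument "commands" is a list of rows, each an object of numbers: "x", "y", "z": the shift along the tool's x, y, z in m; "twist": the turn about the tool's z in degrees. In form: [{"x": .., "y": .., "z": .., "twist": ..}, ...]. A call has exactly 8 rows; each row is the pose to reach, as a shift and turn from the pose commanded when the call began, along the tool's axes at that moment; what a row does not reach only later rows make up. A row lasts 1/10 s, in which the tool goes at most 50 mm and 8.59 degrees, less where a joint would pass 70% of its speed; a pose out of reach is approached as far as the arm can. A call with a gripper value outside its range is refused whole. "jaw" is the closure, from 0 (fully open) to 1 (shut), set as the call begins (left out, the last holds). The fingers move at their own pace and stop on an object; the grip force is fixed at half the most. Time passes only in rows, so rows that repeat a pose let the fingers close, or fill a call up. It gives the time, the measured TCP pose, the force, the opening and the grip force at its end, in the units of the state.
- bot.get_obs(): the state, without advancing time (a new reading comes with each control period).
- bot.capture(name): name is "side" or "top" or "wrist"; returns a dict with "pixels" (400x640x3 uint8, red, green, blue), "fx", "fy", "cx", "cy" (pixels), "eye" and "rotation" of the camera in the world. Camera axes: x right, y down, z forward; pixel columns grow to the right and rows downward; lengths in mm; the calibration is good to about 2 mm. A picture is of the moment at which its call begins. There is no depth.
- bot.close_job(): hands the job in; it is judged then, once.
The state is a dict: "time": time; "joint_positions": joint angles; "dq": joint speeds; "tau": joint torques, N m; "tool_pos": TCP position; "tcp_rot": TCP orientation; "contact_force": force on the tool from outside, world axes, zero at the start; "moment": the same for the moment, N m; "grip_width": finger opening in mm; "finger_force": force on a finger pad.
Only numpy, scipy, OpenCV 4.12 (cv2) and the standard library are available. Lean on these libraries where they do the work, as an engineer would, in place of code of your own. Each camera call takes 0.05 s, during which the arm holds its last target. There are 200 camera calls.

TASK

Load the loose white wooden strip into the drilling jig: lay it flat on the jig's bed and slide it lengthwise under the cover until you feel its end seat against the stop hidden inside, without shoving the stop back, as it is only finger-tight. Then, with the strip home, press the jig's raised lever down so that its rubber foot bears on the strip, let go, and leave the other tools alone.

Things in the scene. Friction and masses are not known exactly. Their poses are not given: they have to be found in the camera images.
- strip_centre (a point): centre (half-way up) of the white painted wooden strip, 45 mm (its x) by 300 mm (its y, long axis) by 18 mm high, about 0.15 kg, loose; at the start it lies flat on the bench between the robot and the jig. Both ends are alike.
- jig: wooden drilling jig fixed to the bench; origin on the bench top under it. The strip is fed along its +y, which points to the robot's left, give or take a small yaw. The bed's top is 20 mm above the bench; the strip lies on it along y, centred on x = 0. From y = -200 to -40 mm the bed is only 36 mm wide, so fingers can straddle strip and bed there; from there to the tunnel the base is 96 mm wide.
- bed_mouth (a point): tunnel mouth: on the bed's top at jig x = 0, y = +20 mm; axes as the jig's. From y = -37 to +20 mm two 14 mm high guides funnel the strip in (about 70 mm apart, narrowing to 53). The tunnel runs to y = +148 mm, 53 mm wide, 22 mm high, under a cover whose top is 52 mm above the bench. The strip's end meets the unseen stop anywhere from y = +50 to +120 mm.
- stop_slide (a joint): how far the hidden stop block has been shoved back from where it was set, m: 0 at the start, it holds up to about 7 N of push and slides back and stays if pushed harder (up to 0.020). The strip alone slides on the bed with about 1 N.
- stop_button (a joint): sprung button in the face of the hidden stop block, m: 0 untouched, 0.003 when the strip's end has pressed it flush (strip home). It takes only about 0.1 N and springs back if the strip is drawn away.
- lever (a joint): the jig's steel clamp lever, rad: 0 level, foot just bearing on the strip; 0.65 to 0.9 (raised) at the start; slightly below 0 pressed firm. Stiff hinge (0.18 N m), stays where left. Hinged about jig x at jig y = 90 mm, z = 75 mm, it points towards jig -y when down; a bar 24 mm wide and 12 mm thick, over the jig's x = 0, with a ball knob of 26 mm at its end.
- lever_knob (a point): centre of the ball knob at the lever's end, 122 mm from the hinge axis
- clamp_foot: round rubber foot, 22 mm wide, under the lever 95 mm from its hinge axis, reaching 37 mm below the lever's middle; origin at the centre of its underside; it gives by up to 5 mm like a spring (1.5 N a mm), so the lever goes a little below level
- bench_tape: tape measure, 38x97x66 mm, bystander, to the left; origin at its underside
- sander: cork sanding block, 64x113x32 mm, bystander, to the right; origin at its underside
- tape_roll: roll of masking tape, 104 mm across, 25 mm high, bystander, to the left; origin at its underside

How it is judged:
By the outcome, as a careful person would: the job done as asked, in the order asked, and still so for the second after the job is handed in, with the robot touching nothing.
It also fails if it takes over 61 s, if anything falls off the work surface, if the arm or the gripper's body presses on something with over 40 N, if the wrist force passes 120 N, or if a joint passes its speed limit or range.

## Working session

There is one attempt and no reset: what is moved stays moved. The work goes in short steps, Python scripts to look and compute and a tool call to move; the robot and the scene stay as the last step left them, time stands still between calls to the robot, and variables do not carry over. Pictures are saved under pics/ and viewed, at most 10 in all, crops included, and the job is handed in when it is done.

Besides the shell and the picture viewer there is one more tool, called after "Call:" in YAML: its name, and indented under it one key for each argument. play_rows: Moves the arm, as the interface text tells. Its arguments: {"type":"object","properties":{"commands":{"type":"array"},"jaw":{"type":"number"}},"required":["commands"]}

```bash
mkdir -p pics; cat > h.py <<'E'
import numpy as np, cv2
from plant import bot
def cap(n,f):
    c=bot.capture(n); cv2.imwrite('pics/'+f+'.png',cv2.cvtColor(c['pixels'],cv2.COLOR_RGB2BGR)); np.savez('pics/'+f+'.npz',**c); return c
def ray(c,u,v):
    d=np.array([(u-c['cx'])/c['fx'],(v-c['cy'])/c['fy'],1.]); return np.array(c['eye']),np.array(c['rotation'])@d
def onz(c,u,v,z):
    e,d=ray(c,u,v); return e+d*(z-e[2])/d[2]
def px(c,p):
    q=np.array(c['rotation']).T@(np.array(p,float)-c['eye']); return c['fx']*q[0]/q[2]+c['cx'],c['fy']*q[1]/q[2]+c['cy']
def tri(c1,a,c2,b):
    e1,d1=ray(c1,*a);e2,d2=ray(c2,*b)
    s=np.linalg.lstsq(np.c_[d1,-d2],e2-e1,rcond=None)[0]; p=e1+d1*s[0];q=e2+d2*s[1]; return (p+q)/2,np.linalg.norm(p-q)
E
python3 - <<'E'
from h import *
for n in('top','side'):
    c=cap(n,n+'0'); print(n,c['eye'],np.round(c['rotation'],3),c['fx'])
print(bot.get_obs())
E
```

```text
top [ 327.20426272  -13.63994176 1473.61569008] [-2.998  0.003 -1.551] 469.5335764139065
side [-160.5577295  1379.91064287  806.06696104] [-2.002  0.007 -2.66 ] 492.43033311040426
{'time': 0.1, 'joint_positions': array([-1.48199005e+00,  3.42657386e-01,  1.52492571e+00, -1.19441586e-05,
        1.27539518e+00, -1.46009190e-01]), 'dq': array([ 0.00112088, -0.00124506, -0.00173347, -0.00119096, -0.00042368,
       -0.0002224 ]), 'tau': array([ 1.51108699e-03, -4.32004380e+01, -2.44694495e+01,  7.19150389e-02,
        5.26365254e-02, -6.00066232e-05]), 'tool_pos': array([ 122.13241678, -510.2569635 ,  251.11071164]), 'tcp_rot': array([-3.14022012e+00, -1.90294547e-04,  2.34818816e-01]), 'contact_force': array([ 0.18798965,  0.2765428 , -0.09688366]), 'moment': array([ 0.00970488, -0.00436053,  0.01069475]), 'finger_force': 0.0, 'grip_width': 91.69034913832736}
```

View pics/top0.png

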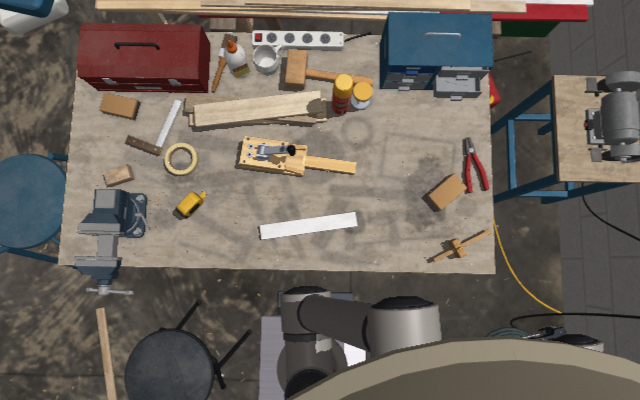

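View pics/side0.png

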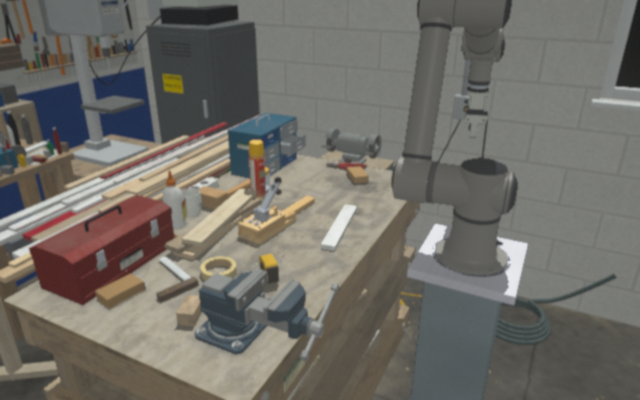

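The top view shows the strip from about (260,232) to (356,219). The jig runs from (238,155) to (356,168), with its narrow bed on the right and the knob near (291,150). Rotations are rpy, so I'll fix the helper for that.

```bash
cat >> h.py <<'E'
from scipy.spatial.transform import Rotation as Ro
def ray(c,u,v):
    d=np.array([(u-c['cx'])/c['fx'],(v-c['cy'])/c['fy'],1.]); return np.array(c['eye']),Ro.from_euler('xyz',c['rotation']).as_matrix()@d
def px(c,p):
    q=Ro.from_euler('xyz',c['rotation']).as_matrix().T@(np.array(p,float)-c['eye']); return c['fx']*q[0]/q[2]+c['cx'],c['fy']*q[1]/q[2]+c['cy']
E
python3 - <<'E'
from h import *
c=dict(np.load('pics/top0.npz')); im=c['pixels']
hsv=cv2.cvtColor(im,cv2.COLOR_RGB2HSV)
def rects(m,roi):
    z=np.zeros_like(m);a,b,d,e=roi;z[b:e,a:d]=m[b:e,a:d]
    k=max(cv2.findContours(z,0,1)[0],key=cv2.contourArea);return cv2.minAreaRect(k)
r=rects(cv2.inRange(hsv,(0,0,190),(180,30,255)),(240,195,380,250)); print(r)
b=cv2.boxPoints(r);w=np.array([onz(c,*p,18) for p in b]);print(w.round(1),w.mean(0))
m=cv2.inRange(hsv,(12,90,150),(25,255,255))
r=rects(m,(308,140,370,190));print(r);b=cv2.boxPoints(r);w=np.array([onz(c,*p,20) for p in b]);print(w.round(1),w.mean(0))
cv2.imwrite('pics/j.png',cv2.resize(cv2.cvtColor(im[120:190,225:375],cv2.COLOR_RGB2BGR),None,fx=5,fy=5,interpolation=2))
E
```

```text
((308.0907287597656, 225.03408813476562), (14.513449668884277, 96.87494659423828), 81.99527740478516)
[[ 427.7  172.5   18. ]
 [ 475.7 -124.5   18. ]
 [ 431.1 -131.1   18. ]
 [ 383.5  164.6   18. ]] [429.49876441  20.39946202  18.        ]
((331.3000183105469, 163.90000915527344), (48.3661003112793, 11.030863761901855), 8.130102157592773)
[[ 615.4   29.6   20. ]
 [ 650.6   25.5   20. ]
 [ 631.5 -126.    20. ]
 [ 596.4 -121.4   20. ]] [623.49091945 -48.08212893  20.        ]
```

View pics/j.png

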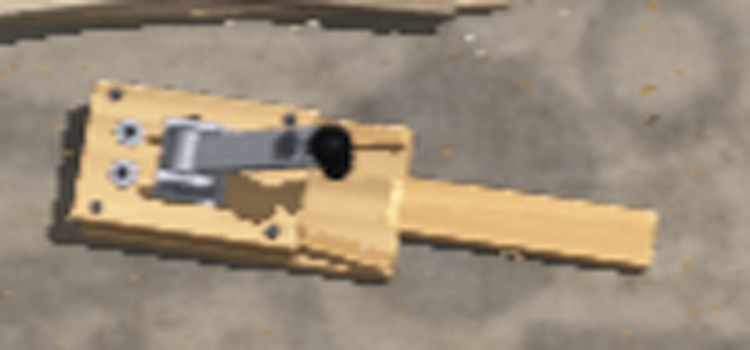

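The enlarged crop shows the jig: the cover is on the left, the knob at crop (331,150), and the narrow bed ends at crop (652,240). I'll move above the strip.

Call:
play_rows:
  commands:
    - {"x": 0.05,"y": -0.05,"z": 0,"twist": -8.5}
    - {"x": 0.08,"y": -0.08,"z": 0.01,"twist": -17}
    - {"x": 0.12,"y": -0.12,"z": 0.02,"twist": -25}
    - {"x": 0.15,"y": -0.15,"z": 0.03,"twist": -34}
    - {"x": 0.19,"y": -0.185,"z": 0.04,"twist": -42}
    - {"x": 0.22,"y": -0.22,"z": 0.05,"twist": -51}
    - {"x": 0.26,"y": -0.255,"z": 0.05,"twist": -59}
    - {"x": 0.295,"y": -0.29,"z": 0.05,"twist": -68}
  jaw: 0

```text
time: 0.9
tool_pos: [332.2, -173.5, 201.6]
tcp_rot: [-3.141, -0.0, 1.42]
contact_force: [1.2, -0.6, 1.4]
grip_width: 91.8
finger_force: 0.0
```

```bash
cat >> h.py <<'E'
def to(x,y,z,yawdeg):
    o=bot.get_obs(); R=Ro.from_euler('xyz',o['tcp_rot']).as_matrix()
    s=R.T@(np.array([x,y,z])-o['tool_pos']); yaw=np.degrees(o['tcp_rot'][2])
    print('t',o['time'],'pos',o['tool_pos'].round(1),'yaw',round(yaw,2),'F',o['contact_force'].round(2),'w',round(o['grip_width'],1),'| shift',(s/1000).round(4),'twist',round(-((yawdeg-yaw+180)%360-180),1))
E
python3 -c "
from h import *
to(434,-9,150,99.2)"
```

```text
t 0.9 pos [ 332.2 -173.5  201.6] yaw 81.36 F [ 1.25 -0.56  1.42] w 91.8 | shift [0.1779 0.0759 0.0516] twist -17.8
```

Call:
play_rows:
  commands:
    - {"x": 0.04,"y": 0.017,"z": 0.01,"twist": -5}
    - {"x": 0.08,"y": 0.034,"z": 0.02,"twist": -10}
    - {"x": 0.12,"y": 0.051,"z": 0.03,"twist": -15}
    - {"x": 0.15,"y": 0.063,"z": 0.045,"twist": -17.8}
    - {"x": 0.163,"y": 0.069,"z": 0.05,"twist": -17.8}
    - {"x": 0.163,"y": 0.069,"z": 0.05,"twist": -17.8}
    - {"x": 0.163,"y": 0.069,"z": 0.05,"twist": -17.8}
    - {"x": 0.163,"y": 0.069,"z": 0.05,"twist": -17.8}

```text
time: 1.7
tool_pos: [425.1, -25.9, 152.2]
tcp_rot: [3.141, 0.0, 1.724]
contact_force: [0.6, -0.9, 0.1]
grip_width: 92.0
finger_force: 0.0
```

```bash
python3 -c "
from h import *
c=cap('wrist','w1');print(c['eye'],c['rotation'],c['fx'])
c=cap('top','t1')
to(434,-9,12,99.2)"
```

```text
[412.3447416   57.22258134 284.34325978] [ 2.82908493e+00 -3.81801496e-04  1.53204108e-01] 326.49290143069027
t 1.8 pos [425.2 -26.  152.3] yaw 98.76 F [ 0.63 -0.06  0.52] w 92.0 | shift [0.0155 0.0112 0.1403] twist -0.4
```

View pics/w1.png

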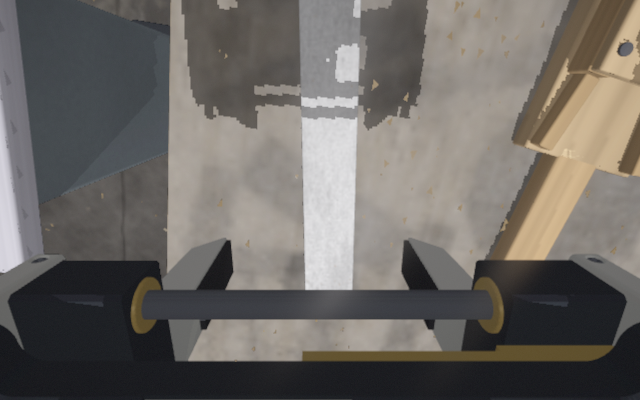

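In the wrist view the strip runs down columns 303–358, nearly centred between the fingers, and the jig is at the right. I'll check its lateral position and yaw.

```bash
python3 -c "
from h import *
c=dict(np.load('pics/w1.npz'));im=c['pixels'].astype(int)
P=[]
for v in (140,170,200,230,250):
    r=im[v,260:400]; m=(r.min(1)>175)&(np.ptp(r,axis=1)<25); u=np.where(m)[0]+260
    a,b=onz(c,u.min()-.5,v,18),onz(c,u.max()+.5,v,18); print(v,u.min(),u.max(),a.round(1),b.round(1)); P.append((a+b)/2)
P=np.array(P); s=np.polyfit(P[:,1],P[:,0],1); print(s, np.degrees(np.arctan(-s[0])), np.polyval(s,-9))
to(np.polyval(s,-9),-9,12,99.2)
"
```

```text
140 302 356 [405.7  19.2  18. ] [449.8  26.   18. ]
170 303 355 [410.   -5.3  18. ] [453.7   1.4  18. ]
200 303 354 [413.6 -31.4  18. ] [457.8 -24.6  18. ]
230 304 353 [418.4 -58.9  18. ] [462.1 -52.2  18. ]
250 304 352 [421.2 -78.4  18. ] [464.9 -71.6  18. ]
[-1.57071973e-01  4.31381343e+02] 8.92662656326414 432.7949907814395
t 1.8 pos [425.2 -26.  152.3] yaw 98.76 F [ 0.63 -0.06  0.52] w 92.0 | shift [0.0157 0.0101 0.1403] twist -0.4
```

Call:
play_rows:
  commands:
    - {"x": 0.008,"y": 0.005,"z": 0.03,"twist": 0}
    - {"x": 0.016,"y": 0.01,"z": 0.06,"twist": 0}
    - {"x": 0.016,"y": 0.01,"z": 0.09,"twist": 0}
    - {"x": 0.016,"y": 0.01,"z": 0.11,"twist": 0}
    - {"x": 0.016,"y": 0.01,"z": 0.12,"twist": 0}
    - {"x": 0.016,"y": 0.01,"z": 0.123,"twist": 0}
    - {"x": 0.016,"y": 0.01,"z": 0.123,"twist": 0}
    - {"x": 0.016,"y": 0.01,"z": 0.123,"twist": 0}

```text
time: 2.6
tool_pos: [433.4, -8.1, 29.8]
tcp_rot: [3.14, 0.001, 1.725]
contact_force: [-0.6, -0.7, 0.3]
grip_width: 92.0
finger_force: 0.0
```

Call:
play_rows:
  commands:
    - {"x": 0,"y": 0,"z": 0,"twist": 0}
    - {"x": 0,"y": 0,"z": 0,"twist": 0}
    - {"x": 0,"y": 0,"z": 0,"twist": 0}
    - {"x": 0,"y": 0,"z": 0,"twist": 0}
    - {"x": 0,"y": 0,"z": 0,"twist": 0}
    - {"x": 0,"y": 0,"z": 0,"twist": 0}
    - {"x": 0,"y": 0,"z": 0,"twist": 0}
    - {"x": 0,"y": 0,"z": 0,"twist": 0}
  jaw: 1

```text
time: 3.4
tool_pos: [432.7, -7.8, 28.9]
tcp_rot: [-3.141, 0.0, 1.725]
contact_force: [0.1, 0.5, 1.1]
grip_width: 44.8
finger_force: 30.0
```

```bash
python3 -c "
from h import *
c=dict(np.load('pics/top0.npz'));hsv=cv2.cvtColor(c['pixels'],cv2.COLOR_RGB2HSV).astype(float)
s=hsv[...,1]
T=[];B=[]
for u in range(311,353):
    col=s[145:185,u]; hi=np.percentile(col,90);lo=np.median(np.r_[col[:6],col[-6:]]);th=(hi+lo)/2
    w=np.where(col>th)[0];i,j=w.min(),w.max()
    t=145+i-(col[i]-th)/(col[i]-col[i-1]); b=145+j+(col[j]-th)/(col[j]-col[j+1]); T.append((u,t));B.append((u,b))
for P,z in((T,20),(B,20)):
    W=np.array([onz(c,u,v,z) for u,v in P]);
    f=np.polyfit(W[:,1],W[:,0],1);r=W[:,0]-np.polyval(f,W[:,1]);k=abs(r)<2;f=np.polyfit(W[k,1],W[k,0],1);print(f,np.degrees(np.arctan(f[0])),k.sum(),r.std())
row=s[165,345:365];print(row)
print(onz(c,355.5,168,20))
for p in [(100,83),(70,215),(412,128),(390,262)]: print(p,onz(c,225+p[0]/5-.4,120+p[1]/5-.4,52).round(1))
to(0,0,0,90)
"
```

```text
[1.28947314e-01 6.47731846e+02] 7.347592065789859 40 2.9875430500731794
[1.25680257e-01 6.07009004e+02] 7.1633893564542355 41 0.6921119480954515
[113. 112. 111. 113. 114. 111. 111. 109. 110. 112. 110.  82.  47.  43.
  46.  46.  39.  41.  41.  40.]
[ 611.78582128 -124.56916031   20.        ]
(100, 83) [699.5 223.8  52. ]
(70, 215) [615.4 238.8  52. ]
(412, 128) [674.6  28.9  52. ]
(390, 262) [589.8  40.5  52. ]
t 3.4 pos [432.7  -7.8  28.9] yaw 98.86 F [0.12 0.46 1.1 ] w 44.8 | shift [ 0.0743 -0.4264  0.029 ] twist 8.9
```

Call:
play_rows:
  commands:
    - {"x": 0,"y": 0,"z": -0.025,"twist": 0}
    - {"x": 0,"y": 0,"z": -0.05,"twist": 0}
    - {"x": -0.01,"y": 0.01,"z": -0.071,"twist": 0}
    - {"x": -0.03,"y": 0.035,"z": -0.071,"twist": 3}
    - {"x": -0.06,"y": 0.065,"z": -0.071,"twist": 6}
    - {"x": -0.085,"y": 0.095,"z": -0.071,"twist": 10}
    - {"x": -0.11,"y": 0.125,"z": -0.071,"twist": 13}
    - {"x": -0.13,"y": 0.145,"z": -0.071,"twist": 16.1}

```text
time: 4.2
tool_pos: [597.8, -115.2, 99.6]
tcp_rot: [3.141, 0.0, 1.442]
contact_force: [1.0, 0.9, -0.5]
grip_width: 44.6
finger_force: 30.0
```

```bash
python3 -c "
from h import *
to(613.5,-125,70,82.75)"
```

```text
t 4.2 pos [ 597.8 -115.2   99.6] yaw 82.6 F [ 0.95  0.94 -0.52] w 44.6 | shift [-0.0077  0.0168  0.0296] twist -0.2
```

Call:
play_rows:
  commands:
    - {"x": -0.008,"y": 0.015,"z": 0.01,"twist": 0}
    - {"x": -0.008,"y": 0.015,"z": 0.02,"twist": 0}
    - {"x": -0.008,"y": 0.015,"z": 0.03,"twist": 0}
    - {"x": -0.008,"y": 0.015,"z": 0.03,"twist": 0}
    - {"x": -0.008,"y": 0.015,"z": 0.03,"twist": 0}
    - {"x": -0.008,"y": 0.015,"z": 0.03,"twist": 0}
    - {"x": -0.008,"y": 0.015,"z": 0.03,"twist": 0}
    - {"x": -0.008,"y": 0.015,"z": 0.03,"twist": 0}

```text
time: 5.0
tool_pos: [610.1, -123.7, 70.5]
tcp_rot: [3.141, 0.0, 1.444]
contact_force: [-0.2, -0.3, -1.4]
grip_width: 44.7
finger_force: 30.0
```

```bash
python3 -c "
from h import *
c=cap('wrist','w2')
to(613.5,-125,49,82.75)"
```

```text
t 5.05 pos [ 610.  -123.8   70.4] yaw 82.75 F [ 0.02  0.23 -0.52] w 44.9 | shift [-0.0008  0.0036  0.0214] twist 0.0
```

View pics/w2.png

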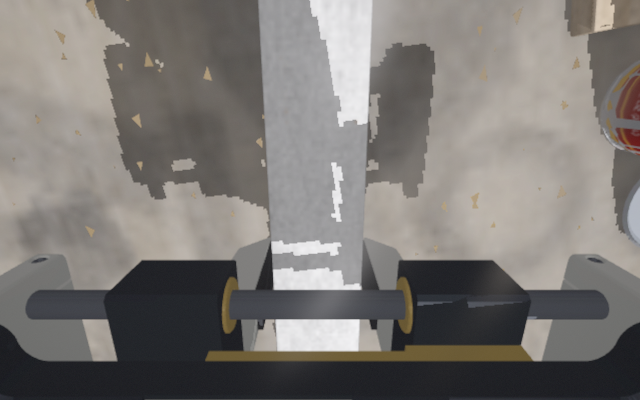

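The wrist view shows only the gripped strip, columns 260–370; it hides the bed under it. I'll check the lead-in from the top camera.

```bash
python3 -c "
from h import *
c=cap('top','t2')
cv2.imwrite('pics/t2c.png',cv2.resize(cv2.cvtColor(c['pixels'][120:200,225:385],cv2.COLOR_RGB2BGR),None,fx=5,fy=5,interpolation=2))
J=lambda x,y,z:(638.7+.992*x+.1262*y,73.4-.1262*x+.992*y,z)
for n,p in dict(knob8=(0,90-122*.697,75+122*.717),bedend=(0,-200,20),coverfront_l=(-48,20,52),coverback=(48,148,52)).items():
    a=px(c,J(*p));print(n,(np.array(a)-[225,120])*5)
"
```

```text
knob8 [317.51186806 138.31400265]
bedend [653.20663246 237.40172315]
coverfront_l [292.67669408 252.09128915]
coverback [113.83934238  72.70488751]
```

View pics/t2c.png

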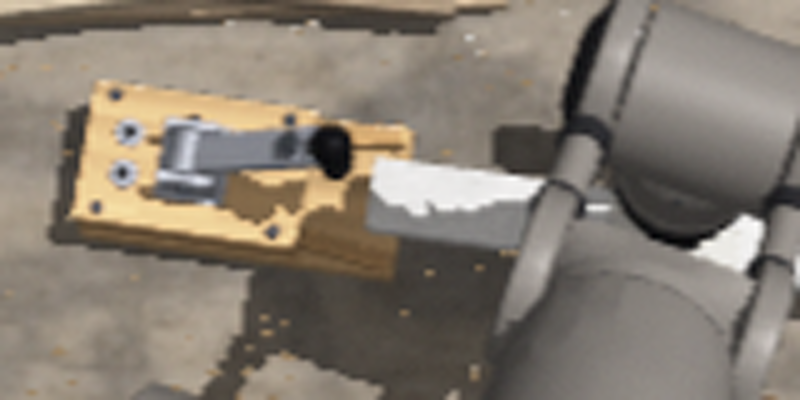

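The crop shows the strip's leading end at crop (370,195), between the guides at (395–412, 128–262), with the knob at (331,150) beyond it.

```bash
python3 -c "
from h import *
c=dict(np.load('pics/t2.npz'))
Ji=lambda p:((p[0]-638.7)*.992-(p[1]-73.4)*.1262,(p[0]-638.7)*.1262+(p[1]-73.4)*.992)
for p in((372,158),(368,232)): print(Ji(onz(c,225+p[0]/5-.4,120+p[1]/5-.4,59)))
for p in((412,128),(390,262)): print('guide',Ji(onz(c,225+p[0]/5-.4,120+p[1]/5-.4,34)))
c=dict(np.load('pics/top0.npz'));print('knob',Ji(onz(c,225+331/5-.4,120+150/5-.4,155)))
o=bot.get_obs();print(Ji(o['tool_pos']))
"
```

```text
(np.float64(17.197240906858365), np.float64(-18.47018681609299))
(np.float64(-29.065064453013683), np.float64(-23.083917920355457))
guide (np.float64(45.48623926842858), np.float64(-38.52520860049073))
guide (np.float64(-41.13137406199839), np.float64(-37.72946218804299))
knob (np.float64(-2.9737599957820935), np.float64(-1.7077158132666728))
(np.float64(-3.564903831795725), np.float64(-199.23739115485273))
```

Call:
play_rows:
  commands:
    - {"x": 0,"y": 0.005,"z": 0.005,"twist": 0}
    - {"x": 0,"y": 0.005,"z": 0.01,"twist": 0}
    - {"x": 0,"y": 0.005,"z": 0.014,"twist": 0}
    - {"x": 0,"y": 0.005,"z": 0.018,"twist": 0}
    - {"x": 0,"y": 0.005,"z": 0.02,"twist": 0}
    - {"x": 0,"y": 0.005,"z": 0.021,"twist": 0}
    - {"x": 0,"y": 0.005,"z": 0.0215,"twist": 0}
    - {"x": 0,"y": 0.005,"z": 0.0215,"twist": 0}

```text
time: 5.9
tool_pos: [614.7, -124.4, 48.9]
tcp_rot: [-3.141, 0.0, 1.444]
contact_force: [-3.8, 1.2, 4.8]
grip_width: 44.6
finger_force: 30.0
```

```bash
cat >> h.py <<'E'
def jf():
    o=bot.get_obs();p=o['tool_pos'];f=o['contact_force']
    print('t',o['time'],'jig',round((p[0]-638.7)*.992-(p[1]-73.4)*.1262,2),round((p[0]-638.7)*.1262+(p[1]-73.4)*.992,2),round(p[2],2),'Fjig',round(f[0]*.992-f[1]*.1262,2),round(f[0]*.1262+f[1]*.992,2),round(f[2],2),'M',o['moment'].round(2))
E
python3 -c "
from h import *
jf();c=bot.capture('top');jf()"
```

```text
t 5.9 jig 1.14 -199.24 48.95 Fjig -3.95 0.68 4.76 M [0.14 0.45 0.03]
t 5.95 jig 1.13 -199.22 48.92 Fjig -3.87 0.06 5.16 M [0.09 0.56 0.08]
```

Call:
play_rows:
  commands:
    - {"x": 0.003,"y": -0.001,"z": -0.0004,"twist": 0}
    - {"x": 0.008,"y": -0.001,"z": -0.0004,"twist": 0}
    - {"x": 0.015,"y": -0.001,"z": -0.0004,"twist": 0}
    - {"x": 0.022,"y": -0.001,"z": -0.0004,"twist": 0}
    - {"x": 0.029,"y": -0.001,"z": -0.0004,"twist": 0}
    - {"x": 0.035,"y": -0.001,"z": -0.0004,"twist": 0}
    - {"x": 0.039,"y": -0.001,"z": -0.0004,"twist": 0}
    - {"x": 0.04,"y": -0.001,"z": -0.0004,"twist": 0}

```text
time: 6.75
tool_pos: [619.1, -84.1, 48.9]
tcp_rot: [3.141, 0.0, 1.445]
contact_force: [0.6, -1.7, 2.6]
grip_width: 45.1
finger_force: 30.0
```

```bash
python3 -c "
from h import *
jf()"
```

```text
t 6.75 jig 0.41 -158.72 48.95 Fjig 0.81 -1.61 2.61 M [-0.44 -0.03  0.05]
```

Call:
play_rows:
  commands:
    - {"x": 0.003,"y": 0,"z": -0.0003,"twist": 0}
    - {"x": 0.006,"y": 0,"z": -0.0003,"twist": 0}
    - {"x": 0.009,"y": 0,"z": -0.0003,"twist": 0}
    - {"x": 0.012,"y": 0,"z": -0.0003,"twist": 0}
    - {"x": 0.015,"y": 0,"z": -0.0003,"twist": 0}
    - {"x": 0.018,"y": 0,"z": -0.0003,"twist": 0}
    - {"x": 0.02,"y": 0,"z": -0.0003,"twist": 0}
    - {"x": 0.022,"y": 0,"z": -0.0003,"twist": 0}

```text
time: 7.55
tool_pos: [621.6, -62.5, 49.0]
tcp_rot: [-3.141, -0.0, 1.444]
contact_force: [-0.2, -0.7, -1.9]
grip_width: 44.4
finger_force: 30.0
```

```bash
python3 -c "
from h import *
jf()"
```

```text
t 7.55 jig 0.21 -136.97 48.99 Fjig -0.11 -0.68 -1.91 M [-0.1  -0.08  0.02]
```

Call:
play_rows:
  commands:
    - {"x": 0.001,"y": 0,"z": 0,"twist": 0}
    - {"x": 0.002,"y": 0,"z": 0,"twist": 0}
    - {"x": 0.003,"y": 0,"z": 0,"twist": 0}
    - {"x": 0.004,"y": 0,"z": 0,"twist": 0}
    - {"x": 0.005,"y": 0,"z": 0,"twist": 0}
    - {"x": 0.005,"y": 0,"z": 0,"twist": 0}
    - {"x": 0.005,"y": 0,"z": 0,"twist": 0}
    - {"x": 0.005,"y": 0,"z": 0,"twist": 0}

```text
time: 8.35
tool_pos: [622.4, -57.9, 49.2]
tcp_rot: [3.142, 0.0, 1.444]
contact_force: [1.1, -0.7, -2.3]
grip_width: 44.7
finger_force: 30.0
```

```bash
python3 -c "
from h import *
jf()"
```

```text
t 8.35 jig 0.35 -132.31 49.15 Fjig 1.16 -0.58 -2.31 M [-0.07 -0.04 -0.05]
```

Call:
play_rows:
  commands:
    - {"x": 0.0004,"y": 0,"z": 0,"twist": 0}
    - {"x": 0.0008,"y": 0,"z": 0,"twist": 0}
    - {"x": 0.0012,"y": 0,"z": 0,"twist": 0}
    - {"x": 0.0016,"y": 0,"z": 0,"twist": 0}
    - {"x": 0.002,"y": 0,"z": 0,"twist": 0}
    - {"x": 0.002,"y": 0,"z": 0,"twist": 0}
    - {"x": 0.002,"y": 0,"z": 0,"twist": 0}
    - {"x": 0.002,"y": 0,"z": 0,"twist": 0}

```text
time: 9.15
tool_pos: [622.6, -55.9, 49.1]
tcp_rot: [-3.142, 0.0, 1.444]
contact_force: [-1.3, 0.7, -0.6]
grip_width: 44.3
finger_force: 30.0
```

Call:
play_rows:
  commands:
    - {"x": 0.0004,"y": 0,"z": 0,"twist": 0}
    - {"x": 0.0008,"y": 0,"z": 0,"twist": 0}
    - {"x": 0.0012,"y": 0,"z": 0,"twist": 0}
    - {"x": 0.0016,"y": 0,"z": 0,"twist": 0}
    - {"x": 0.002,"y": 0,"z": 0,"twist": 0}
    - {"x": 0.002,"y": 0,"z": 0,"twist": 0}
    - {"x": 0.002,"y": 0,"z": 0,"twist": 0}
    - {"x": 0.002,"y": 0,"z": 0,"twist": 0}

```text
time: 9.95
tool_pos: [622.8, -53.9, 49.1]
tcp_rot: [-3.142, 0.0, 1.444]
contact_force: [0.3, 0.1, -0.2]
grip_width: 45.0
finger_force: 30.0
```

Call:
play_rows:
  commands:
    - {"x": 0.0004,"y": 0,"z": 0,"twist": 0}
    - {"x": 0.0008,"y": 0,"z": 0,"twist": 0}
    - {"x": 0.0012,"y": 0,"z": 0,"twist": 0}
    - {"x": 0.0016,"y": 0,"z": 0,"twist": 0}
    - {"x": 0.002,"y": 0,"z": 0,"twist": 0}
    - {"x": 0.002,"y": 0,"z": 0,"twist": 0}
    - {"x": 0.002,"y": 0,"z": 0,"twist": 0}
    - {"x": 0.002,"y": 0,"z": 0,"twist": 0}

```text
time: 10.75
tool_pos: [623.1, -51.9, 49.1]
tcp_rot: [3.142, 0.0, 1.444]
contact_force: [0.6, -0.2, -1.9]
grip_width: 45.2
finger_force: 30.0
```

Call:
play_rows:
  commands:
    - {"x": 0.0004,"y": 0,"z": 0,"twist": 0}
    - {"x": 0.0008,"y": 0,"z": 0,"twist": 0}
    - {"x": 0.0012,"y": 0,"z": 0,"twist": 0}
    - {"x": 0.0016,"y": 0,"z": 0,"twist": 0}
    - {"x": 0.002,"y": 0,"z": 0,"twist": 0}
    - {"x": 0.002,"y": 0,"z": 0,"twist": 0}
    - {"x": 0.002,"y": 0,"z": 0,"twist": 0}
    - {"x": 0.002,"y": 0,"z": 0,"twist": 0}

```text
time: 11.55
tool_pos: [623.4, -49.9, 49.2]
tcp_rot: [3.142, 0.0, 1.444]
contact_force: [0.5, -0.4, -1.9]
grip_width: 44.9
finger_force: 30.0
```

Call:
play_rows:
  commands:
    - {"x": 0.0004,"y": 0,"z": 0,"twist": 0}
    - {"x": 0.0008,"y": 0,"z": 0,"twist": 0}
    - {"x": 0.0012,"y": 0,"z": 0,"twist": 0}
    - {"x": 0.0016,"y": 0,"z": 0,"twist": 0}
    - {"x": 0.002,"y": 0,"z": 0,"twist": 0}
    - {"x": 0.002,"y": 0,"z": 0,"twist": 0}
    - {"x": 0.002,"y": 0,"z": 0,"twist": 0}
    - {"x": 0.002,"y": 0,"z": 0,"twist": 0}

```text
time: 12.35
tool_pos: [623.6, -47.9, 49.2]
tcp_rot: [3.142, 0.0, 1.444]
contact_force: [-1.3, -0.2, -1.2]
grip_width: 44.8
finger_force: 30.0
```

Call:
play_rows:
  commands:
    - {"x": 0.0004,"y": 0,"z": 0,"twist": 0}
    - {"x": 0.0008,"y": 0,"z": 0,"twist": 0}
    - {"x": 0.0012,"y": 0,"z": 0,"twist": 0}
    - {"x": 0.0016,"y": 0,"z": 0,"twist": 0}
    - {"x": 0.002,"y": 0,"z": 0,"twist": 0}
    - {"x": 0.002,"y": 0,"z": 0,"twist": 0}
    - {"x": 0.002,"y": 0,"z": 0,"twist": 0}
    - {"x": 0.002,"y": 0,"z": 0,"twist": 0}

```text
time: 13.15
tool_pos: [623.9, -45.9, 49.1]
tcp_rot: [3.142, 0.0, 1.444]
contact_force: [0.3, 0.1, -1.1]
grip_width: 44.8
finger_force: 30.0
```

Call:
play_rows:
  commands:
    - {"x": 0.0004,"y": 0,"z": 0,"twist": 0}
    - {"x": 0.0008,"y": 0,"z": 0,"twist": 0}
    - {"x": 0.0012,"y": 0,"z": 0,"twist": 0}
    - {"x": 0.0016,"y": 0,"z": 0,"twist": 0}
    - {"x": 0.002,"y": 0,"z": 0,"twist": 0}
    - {"x": 0.002,"y": 0,"z": 0,"twist": 0}
    - {"x": 0.002,"y": 0,"z": 0,"twist": 0}
    - {"x": 0.002,"y": 0,"z": 0,"twist": 0}

```text
time: 13.95
tool_pos: [624.1, -44.0, 49.1]
tcp_rot: [3.142, 0.0, 1.444]
contact_force: [0.3, 0.4, -1.0]
grip_width: 44.4
finger_force: 30.0
```

Call:
play_rows:
  commands:
    - {"x": 0.0004,"y": 0,"z": 0,"twist": 0}
    - {"x": 0.0008,"y": 0,"z": 0,"twist": 0}
    - {"x": 0.0012,"y": 0,"z": 0,"twist": 0}
    - {"x": 0.0016,"y": 0,"z": 0,"twist": 0}
    - {"x": 0.002,"y": 0,"z": 0,"twist": 0}
    - {"x": 0.002,"y": 0,"z": 0,"twist": 0}
    - {"x": 0.002,"y": 0,"z": 0,"twist": 0}
    - {"x": 0.002,"y": 0,"z": 0,"twist": 0}

```text
time: 14.75
tool_pos: [624.4, -42.0, 49.1]
tcp_rot: [3.142, 0.0, 1.444]
contact_force: [-0.5, -0.4, -0.2]
grip_width: 44.9
finger_force: 30.0
```

Call:
play_rows:
  commands:
    - {"x": 0.0004,"y": 0,"z": 0,"twist": 0}
    - {"x": 0.0008,"y": 0,"z": 0,"twist": 0}
    - {"x": 0.0012,"y": 0,"z": 0,"twist": 0}
    - {"x": 0.0016,"y": 0,"z": 0,"twist": 0}
    - {"x": 0.002,"y": 0,"z": 0,"twist": 0}
    - {"x": 0.002,"y": 0,"z": 0,"twist": 0}
    - {"x": 0.002,"y": 0,"z": 0,"twist": 0}
    - {"x": 0.002,"y": 0,"z": 0,"twist": 0}

```text
time: 15.55
tool_pos: [624.6, -40.0, 49.2]
tcp_rot: [3.142, 0.0, 1.444]
contact_force: [-0.4, 0.1, -1.5]
grip_width: 44.6
finger_force: 30.0
```

Call:
play_rows:
  commands:
    - {"x": 0.0004,"y": 0,"z": 0,"twist": 0}
    - {"x": 0.0008,"y": 0,"z": 0,"twist": 0}
    - {"x": 0.0012,"y": 0,"z": 0,"twist": 0}
    - {"x": 0.0016,"y": 0,"z": 0,"twist": 0}
    - {"x": 0.002,"y": 0,"z": 0,"twist": 0}
    - {"x": 0.002,"y": 0,"z": 0,"twist": 0}
    - {"x": 0.002,"y": 0,"z": 0,"twist": 0}
    - {"x": 0.002,"y": 0,"z": 0,"twist": 0}

```text
time: 16.35
tool_pos: [624.9, -38.0, 49.2]
tcp_rot: [3.142, 0.0, 1.444]
contact_force: [0.5, 0.3, -1.0]
grip_width: 44.6
finger_force: 30.0
```

Call:
play_rows:
  commands:
    - {"x": 0.0004,"y": 0,"z": 0,"twist": 0}
    - {"x": 0.0008,"y": 0,"z": 0,"twist": 0}
    - {"x": 0.0012,"y": 0,"z": 0,"twist": 0}
    - {"x": 0.0016,"y": 0,"z": 0,"twist": 0}
    - {"x": 0.002,"y": 0,"z": 0,"twist": 0}
    - {"x": 0.002,"y": 0,"z": 0,"twist": 0}
    - {"x": 0.002,"y": 0,"z": 0,"twist": 0}
    - {"x": 0.002,"y": 0,"z": 0,"twist": 0}

```text
time: 17.15
tool_pos: [625.1, -36.0, 49.1]
tcp_rot: [3.142, 0.0, 1.444]
contact_force: [0.5, -0.3, -0.3]
grip_width: 44.6
finger_force: 30.0
```

Call:
play_rows:
  commands:
    - {"x": 0.0004,"y": 0,"z": 0,"twist": 0}
    - {"x": 0.0008,"y": 0,"z": 0,"twist": 0}
    - {"x": 0.0012,"y": 0,"z": 0,"twist": 0}
    - {"x": 0.0016,"y": 0,"z": 0,"twist": 0}
    - {"x": 0.002,"y": 0,"z": 0,"twist": 0}
    - {"x": 0.002,"y": 0,"z": 0,"twist": 0}
    - {"x": 0.002,"y": 0,"z": 0,"twist": 0}
    - {"x": 0.002,"y": 0,"z": 0,"twist": 0}

```text
time: 17.95
tool_pos: [625.4, -34.0, 49.1]
tcp_rot: [-3.142, 0.0, 1.444]
contact_force: [0.2, 0.9, -1.1]
grip_width: 44.7
finger_force: 30.0
```

Call:
play_rows:
  commands:
    - {"x": 0.0004,"y": 0,"z": 0,"twist": 0}
    - {"x": 0.0008,"y": 0,"z": 0,"twist": 0}
    - {"x": 0.0012,"y": 0,"z": 0,"twist": 0}
    - {"x": 0.0016,"y": 0,"z": 0,"twist": 0}
    - {"x": 0.002,"y": 0,"z": 0,"twist": 0}
    - {"x": 0.002,"y": 0,"z": 0,"twist": 0}
    - {"x": 0.002,"y": 0,"z": 0,"twist": 0}
    - {"x": 0.002,"y": 0,"z": 0,"twist": 0}

```text
time: 18.75
tool_pos: [625.6, -32.1, 49.2]
tcp_rot: [3.142, 0.0, 1.444]
contact_force: [-0.3, -0.1, -1.8]
grip_width: 45.0
finger_force: 30.0
```

Call:
play_rows:
  commands:
    - {"x": 0.0004,"y": 0,"z": 0,"twist": 0}
    - {"x": 0.0008,"y": 0,"z": 0,"twist": 0}
    - {"x": 0.0012,"y": 0,"z": 0,"twist": 0}
    - {"x": 0.0016,"y": 0,"z": 0,"twist": 0}
    - {"x": 0.002,"y": 0,"z": 0,"twist": 0}
    - {"x": 0.002,"y": 0,"z": 0,"twist": 0}
    - {"x": 0.002,"y": 0,"z": 0,"twist": 0}
    - {"x": 0.002,"y": 0,"z": 0,"twist": 0}

```text
time: 19.55
tool_pos: [625.9, -30.1, 49.1]
tcp_rot: [-3.142, 0.0, 1.444]
contact_force: [-0.7, 1.0, -1.4]
grip_width: 44.6
finger_force: 30.0
```

Call:
play_rows:
  commands:
    - {"x": 0.0004,"y": 0,"z": 0,"twist": 0}
    - {"x": 0.0008,"y": 0,"z": 0,"twist": 0}
    - {"x": 0.0012,"y": 0,"z": 0,"twist": 0}
    - {"x": 0.0016,"y": 0,"z": 0,"twist": 0}
    - {"x": 0.002,"y": 0,"z": 0,"twist": 0}
    - {"x": 0.002,"y": 0,"z": 0,"twist": 0}
    - {"x": 0.002,"y": 0,"z": 0,"twist": 0}
    - {"x": 0.002,"y": 0,"z": 0,"twist": 0}

```text
time: 20.35
tool_pos: [626.1, -28.1, 49.1]
tcp_rot: [-3.142, 0.0, 1.444]
contact_force: [0.5, 0.4, -0.7]
grip_width: 44.6
finger_force: 30.0
```

Call:
play_rows:
  commands:
    - {"x": 0.0004,"y": 0,"z": 0,"twist": 0}
    - {"x": 0.0008,"y": 0,"z": 0,"twist": 0}
    - {"x": 0.0012,"y": 0,"z": 0,"twist": 0}
    - {"x": 0.0016,"y": 0,"z": 0,"twist": 0}
    - {"x": 0.002,"y": 0,"z": 0,"twist": 0}
    - {"x": 0.002,"y": 0,"z": 0,"twist": 0}
    - {"x": 0.002,"y": 0,"z": 0,"twist": 0}
    - {"x": 0.002,"y": 0,"z": 0,"twist": 0}

```text
time: 21.15
tool_pos: [626.4, -26.1, 49.2]
tcp_rot: [3.142, 0.0, 1.444]
contact_force: [-0.0, -0.2, -2.2]
grip_width: 44.6
finger_force: 30.0
```

Call:
play_rows:
  commands:
    - {"x": 0.0004,"y": 0,"z": 0,"twist": 0}
    - {"x": 0.0008,"y": 0,"z": 0,"twist": 0}
    - {"x": 0.0012,"y": 0,"z": 0,"twist": 0}
    - {"x": 0.0016,"y": 0,"z": 0,"twist": 0}
    - {"x": 0.002,"y": 0,"z": 0,"twist": 0}
    - {"x": 0.002,"y": 0,"z": 0,"twist": 0}
    - {"x": 0.002,"y": 0,"z": 0,"twist": 0}
    - {"x": 0.002,"y": 0,"z": 0,"twist": 0}

```text
time: 21.95
tool_pos: [626.6, -24.1, 49.1]
tcp_rot: [-3.142, 0.0, 1.444]
contact_force: [-1.0, 0.2, -0.4]
grip_width: 44.7
finger_force: 30.0
```

Call:
play_rows:
  commands:
    - {"x": 0.0004,"y": 0,"z": 0,"twist": 0}
    - {"x": 0.0008,"y": 0,"z": 0,"twist": 0}
    - {"x": 0.0012,"y": 0,"z": 0,"twist": 0}
    - {"x": 0.0016,"y": 0,"z": 0,"twist": 0}
    - {"x": 0.002,"y": 0,"z": 0,"twist": 0}
    - {"x": 0.002,"y": 0,"z": 0,"twist": 0}
    - {"x": 0.002,"y": 0,"z": 0,"twist": 0}
    - {"x": 0.002,"y": 0,"z": 0,"twist": 0}

```text
time: 22.75
tool_pos: [626.9, -22.2, 49.1]
tcp_rot: [-3.142, 0.0, 1.444]
contact_force: [-0.2, -0.2, -0.9]
grip_width: 44.8
finger_force: 30.0
```

Call:
play_rows:
  commands:
    - {"x": 0.0004,"y": 0,"z": 0,"twist": 0}
    - {"x": 0.0008,"y": 0,"z": 0,"twist": 0}
    - {"x": 0.0012,"y": 0,"z": 0,"twist": 0}
    - {"x": 0.0016,"y": 0,"z": 0,"twist": 0}
    - {"x": 0.002,"y": 0,"z": 0,"twist": 0}
    - {"x": 0.002,"y": 0,"z": 0,"twist": 0}
    - {"x": 0.002,"y": 0,"z": 0,"twist": 0}
    - {"x": 0.002,"y": 0,"z": 0,"twist": 0}

```text
time: 23.55
tool_pos: [627.1, -20.1, 49.2]
tcp_rot: [3.142, 0.0, 1.444]
contact_force: [-0.4, 0.5, -0.4]
grip_width: 44.5
finger_force: 30.0
```

Call:
play_rows:
  commands:
    - {"x": 0.0004,"y": 0,"z": 0,"twist": 0}
    - {"x": 0.0008,"y": 0,"z": 0,"twist": 0}
    - {"x": 0.0012,"y": 0,"z": 0,"twist": 0}
    - {"x": 0.0016,"y": 0,"z": 0,"twist": 0}
    - {"x": 0.002,"y": 0,"z": 0,"twist": 0}
    - {"x": 0.002,"y": 0,"z": 0,"twist": 0}
    - {"x": 0.002,"y": 0,"z": 0,"twist": 0}
    - {"x": 0.002,"y": 0,"z": 0,"twist": 0}

```text
time: 24.35
tool_pos: [627.4, -18.2, 49.1]
tcp_rot: [-3.142, 0.0, 1.444]
contact_force: [0.2, 0.1, -1.7]
grip_width: 44.8
finger_force: 30.0
```

Call:
play_rows:
  commands:
    - {"x": 0.0004,"y": 0,"z": 0,"twist": 0}
    - {"x": 0.0008,"y": 0,"z": 0,"twist": 0}
    - {"x": 0.0012,"y": 0,"z": 0,"twist": 0}
    - {"x": 0.0016,"y": 0,"z": 0,"twist": 0}
    - {"x": 0.002,"y": 0,"z": 0,"twist": 0}
    - {"x": 0.002,"y": 0,"z": 0,"twist": 0}
    - {"x": 0.002,"y": 0,"z": 0,"twist": 0}
    - {"x": 0.002,"y": 0,"z": 0,"twist": 0}

```text
time: 25.15
tool_pos: [627.6, -16.2, 49.1]
tcp_rot: [3.142, 0.0, 1.444]
contact_force: [-0.1, -0.6, -1.2]
grip_width: 44.5
finger_force: 30.0
```

Call:
play_rows:
  commands:
    - {"x": 0.0004,"y": 0,"z": 0,"twist": 0}
    - {"x": 0.0008,"y": 0,"z": 0,"twist": 0}
    - {"x": 0.0012,"y": 0,"z": 0,"twist": 0}
    - {"x": 0.0016,"y": 0,"z": 0,"twist": 0}
    - {"x": 0.002,"y": 0,"z": 0,"twist": 0}
    - {"x": 0.002,"y": 0,"z": 0,"twist": 0}
    - {"x": 0.002,"y": 0,"z": 0,"twist": 0}
    - {"x": 0.002,"y": 0,"z": 0,"twist": 0}

```text
time: 25.95
tool_pos: [627.9, -14.2, 49.2]
tcp_rot: [3.142, 0.0, 1.444]
contact_force: [-0.4, 0.8, -1.3]
grip_width: 45.0
finger_force: 30.0
```

Call:
play_rows:
  commands:
    - {"x": 0.0004,"y": 0,"z": 0,"twist": 0}
    - {"x": 0.0008,"y": 0,"z": 0,"twist": 0}
    - {"x": 0.0012,"y": 0,"z": 0,"twist": 0}
    - {"x": 0.0016,"y": 0,"z": 0,"twist": 0}
    - {"x": 0.002,"y": 0,"z": 0,"twist": 0}
    - {"x": 0.002,"y": 0,"z": 0,"twist": 0}
    - {"x": 0.002,"y": 0,"z": 0,"twist": 0}
    - {"x": 0.002,"y": 0,"z": 0,"twist": 0}

```text
time: 26.75
tool_pos: [628.2, -12.2, 49.1]
tcp_rot: [3.142, 0.0, 1.444]
contact_force: [-0.6, 0.4, -1.6]
grip_width: 44.8
finger_force: 30.0
```

Call:
play_rows:
  commands:
    - {"x": 0.0004,"y": 0,"z": 0,"twist": 0}
    - {"x": 0.0008,"y": 0,"z": 0,"twist": 0}
    - {"x": 0.0012,"y": 0,"z": 0,"twist": 0}
    - {"x": 0.0016,"y": 0,"z": 0,"twist": 0}
    - {"x": 0.002,"y": 0,"z": 0,"twist": 0}
    - {"x": 0.002,"y": 0,"z": 0,"twist": 0}
    - {"x": 0.002,"y": 0,"z": 0,"twist": 0}
    - {"x": 0.002,"y": 0,"z": 0,"twist": 0}

```text
time: 27.55
tool_pos: [628.4, -10.3, 49.2]
tcp_rot: [3.142, 0.0, 1.444]
contact_force: [-0.4, -0.0, -0.5]
grip_width: 45.0
finger_force: 30.0
```

Call:
play_rows:
  commands:
    - {"x": 0.0004,"y": 0,"z": 0,"twist": 0}
    - {"x": 0.0008,"y": 0,"z": 0,"twist": 0}
    - {"x": 0.0012,"y": 0,"z": 0,"twist": 0}
    - {"x": 0.0016,"y": 0,"z": 0,"twist": 0}
    - {"x": 0.002,"y": 0,"z": 0,"twist": 0}
    - {"x": 0.002,"y": 0,"z": 0,"twist": 0}
    - {"x": 0.002,"y": 0,"z": 0,"twist": 0}
    - {"x": 0.002,"y": 0,"z": 0,"twist": 0}

```text
time: 28.35
tool_pos: [628.6, -8.3, 49.1]
tcp_rot: [-3.142, 0.0, 1.444]
contact_force: [-0.1, 0.9, -1.3]
grip_width: 44.4
finger_force: 30.0
```

Call:
play_rows:
  commands:
    - {"x": 0.0004,"y": 0,"z": 0,"twist": 0}
    - {"x": 0.0008,"y": 0,"z": 0,"twist": 0}
    - {"x": 0.0012,"y": 0,"z": 0,"twist": 0}
    - {"x": 0.0016,"y": 0,"z": 0,"twist": 0}
    - {"x": 0.002,"y": 0,"z": 0,"twist": 0}
    - {"x": 0.002,"y": 0,"z": 0,"twist": 0}
    - {"x": 0.002,"y": 0,"z": 0,"twist": 0}
    - {"x": 0.002,"y": 0,"z": 0,"twist": 0}

```text
time: 29.15
tool_pos: [628.9, -6.2, 49.1]
tcp_rot: [3.142, 0.0, 1.444]
contact_force: [-0.9, 0.3, -1.0]
grip_width: 45.1
finger_force: 30.0
```

Call:
play_rows:
  commands:
    - {"x": 0.0004,"y": 0,"z": 0,"twist": 0}
    - {"x": 0.0008,"y": 0,"z": 0,"twist": 0}
    - {"x": 0.0012,"y": 0,"z": 0,"twist": 0}
    - {"x": 0.0016,"y": 0,"z": 0,"twist": 0}
    - {"x": 0.002,"y": 0,"z": 0,"twist": 0}
    - {"x": 0.002,"y": 0,"z": 0,"twist": 0}
    - {"x": 0.002,"y": 0,"z": 0,"twist": 0}
    - {"x": 0.002,"y": 0,"z": 0,"twist": 0}

```text
time: 29.95
tool_pos: [629.2, -4.3, 49.1]
tcp_rot: [-3.142, 0.0, 1.444]
contact_force: [-0.6, 0.2, -0.9]
grip_width: 44.8
finger_force: 30.0
```

Call:
play_rows:
  commands:
    - {"x": 0.0004,"y": 0,"z": 0,"twist": 0}
    - {"x": 0.0008,"y": 0,"z": 0,"twist": 0}
    - {"x": 0.0012,"y": 0,"z": 0,"twist": 0}
    - {"x": 0.0016,"y": 0,"z": 0,"twist": 0}
    - {"x": 0.002,"y": 0,"z": 0,"twist": 0}
    - {"x": 0.002,"y": 0,"z": 0,"twist": 0}
    - {"x": 0.002,"y": 0,"z": 0,"twist": 0}
    - {"x": 0.002,"y": 0,"z": 0,"twist": 0}

```text
time: 30.75
tool_pos: [629.4, -2.3, 49.2]
tcp_rot: [3.142, 0.0, 1.444]
contact_force: [-0.5, -0.6, -1.0]
grip_width: 44.9
finger_force: 30.0
```

Call:
play_rows:
  commands:
    - {"x": 0.0004,"y": 0,"z": 0,"twist": 0}
    - {"x": 0.0008,"y": 0,"z": 0,"twist": 0}
    - {"x": 0.0012,"y": 0,"z": 0,"twist": 0}
    - {"x": 0.0016,"y": 0,"z": 0,"twist": 0}
    - {"x": 0.002,"y": 0,"z": 0,"twist": 0}
    - {"x": 0.002,"y": 0,"z": 0,"twist": 0}
    - {"x": 0.002,"y": 0,"z": 0,"twist": 0}
    - {"x": 0.002,"y": 0,"z": 0,"twist": 0}

```text
time: 31.55
tool_pos: [629.6, -0.3, 49.1]
tcp_rot: [-3.142, 0.0, 1.444]
contact_force: [0.3, 0.2, -0.4]
grip_width: 44.5
finger_force: 30.0
```

Call:
play_rows:
  commands:
    - {"x": 0.0004,"y": 0,"z": 0,"twist": 0}
    - {"x": 0.0008,"y": 0,"z": 0,"twist": 0}
    - {"x": 0.0012,"y": 0,"z": 0,"twist": 0}
    - {"x": 0.0016,"y": 0,"z": 0,"twist": 0}
    - {"x": 0.002,"y": 0,"z": 0,"twist": 0}
    - {"x": 0.002,"y": 0,"z": 0,"twist": 0}
    - {"x": 0.002,"y": 0,"z": 0,"twist": 0}
    - {"x": 0.002,"y": 0,"z": 0,"twist": 0}

```text
time: 32.35
tool_pos: [629.9, 1.7, 49.1]
tcp_rot: [-3.142, 0.0, 1.444]
contact_force: [-1.4, -0.1, -0.6]
grip_width: 44.8
finger_force: 30.0
```

Call:
play_rows:
  commands:
    - {"x": 0.0004,"y": 0,"z": 0,"twist": 0}
    - {"x": 0.0008,"y": 0,"z": 0,"twist": 0}
    - {"x": 0.0012,"y": 0,"z": 0,"twist": 0}
    - {"x": 0.0016,"y": 0,"z": 0,"twist": 0}
    - {"x": 0.002,"y": 0,"z": 0,"twist": 0}
    - {"x": 0.002,"y": 0,"z": 0,"twist": 0}
    - {"x": 0.002,"y": 0,"z": 0,"twist": 0}
    - {"x": 0.002,"y": 0,"z": 0,"twist": 0}

```text
time: 33.15
tool_pos: [630.2, 3.6, 49.1]
tcp_rot: [-3.142, 0.0, 1.444]
contact_force: [0.8, 0.7, -0.4]
grip_width: 44.8
finger_force: 30.0
```

Call:
play_rows:
  commands:
    - {"x": 0.0004,"y": 0,"z": 0,"twist": 0}
    - {"x": 0.0008,"y": 0,"z": 0,"twist": 0}
    - {"x": 0.0012,"y": 0,"z": 0,"twist": 0}
    - {"x": 0.0016,"y": 0,"z": 0,"twist": 0}
    - {"x": 0.002,"y": 0,"z": 0,"twist": 0}
    - {"x": 0.002,"y": 0,"z": 0,"twist": 0}
    - {"x": 0.002,"y": 0,"z": 0,"twist": 0}
    - {"x": 0.002,"y": 0,"z": 0,"twist": 0}

```text
time: 33.95
tool_pos: [630.4, 5.6, 49.2]
tcp_rot: [3.142, 0.0, 1.444]
contact_force: [0.3, -0.6, -0.5]
grip_width: 44.3
finger_force: 30.0
```

Call:
play_rows:
  commands:
    - {"x": 0.0004,"y": 0,"z": 0,"twist": 0}
    - {"x": 0.0008,"y": 0,"z": 0,"twist": 0}
    - {"x": 0.0012,"y": 0,"z": 0,"twist": 0}
    - {"x": 0.0016,"y": 0,"z": 0,"twist": 0}
    - {"x": 0.002,"y": 0,"z": 0,"twist": 0}
    - {"x": 0.002,"y": 0,"z": 0,"twist": 0}
    - {"x": 0.002,"y": 0,"z": 0,"twist": 0}
    - {"x": 0.002,"y": 0,"z": 0,"twist": 0}

```text
time: 34.75
tool_pos: [630.7, 7.6, 49.2]
tcp_rot: [3.142, 0.0, 1.444]
contact_force: [-0.4, -0.2, -1.2]
grip_width: 44.7
finger_force: 30.0
```

Call:
play_rows:
  commands:
    - {"x": 0.0004,"y": 0,"z": 0,"twist": 0}
    - {"x": 0.0008,"y": 0,"z": 0,"twist": 0}
    - {"x": 0.0012,"y": 0,"z": 0,"twist": 0}
    - {"x": 0.0016,"y": 0,"z": 0,"twist": 0}
    - {"x": 0.002,"y": 0,"z": 0,"twist": 0}
    - {"x": 0.002,"y": 0,"z": 0,"twist": 0}
    - {"x": 0.002,"y": 0,"z": 0,"twist": 0}
    - {"x": 0.002,"y": 0,"z": 0,"twist": 0}

```text
time: 35.55
tool_pos: [630.9, 9.6, 49.1]
tcp_rot: [3.142, 0.0, 1.444]
contact_force: [0.6, -0.2, -0.7]
grip_width: 44.6
finger_force: 30.0
```

Call:
play_rows:
  commands:
    - {"x": 0.0004,"y": 0,"z": 0,"twist": 0}
    - {"x": 0.0008,"y": 0,"z": 0,"twist": 0}
    - {"x": 0.0012,"y": 0,"z": 0,"twist": 0}
    - {"x": 0.0016,"y": 0,"z": 0,"twist": 0}
    - {"x": 0.002,"y": 0,"z": 0,"twist": 0}
    - {"x": 0.002,"y": 0,"z": 0,"twist": 0}
    - {"x": 0.002,"y": 0,"z": 0,"twist": 0}
    - {"x": 0.002,"y": 0,"z": 0,"twist": 0}

```text
time: 36.35
tool_pos: [631.2, 11.6, 49.1]
tcp_rot: [-3.142, 0.0, 1.444]
contact_force: [0.4, 0.5, -1.4]
grip_width: 44.6
finger_force: 30.0
```

```bash
python3 -c "
from h import *
jf();c=cap('top','t3')
cv2.imwrite('pics/t3c.png',cv2.resize(cv2.cvtColor(c['pixels'][120:200,225:385],cv2.COLOR_RGB2BGR),None,fx=5,fy=5,interpolation=2))
c=cap('side','s3')
cv2.imwrite('pics/s3c.png',cv2.resize(cv2.cvtColor(c['pixels'][150:270,220:380],cv2.COLOR_RGB2BGR),None,fx=5,fy=5,interpolation=2))"
```

```text
t 36.35 jig 0.32 -62.28 49.12 Fjig 0.3 0.55 -1.42 M [-0.01 -0.09  0.01]
```

View pics/t3c.png

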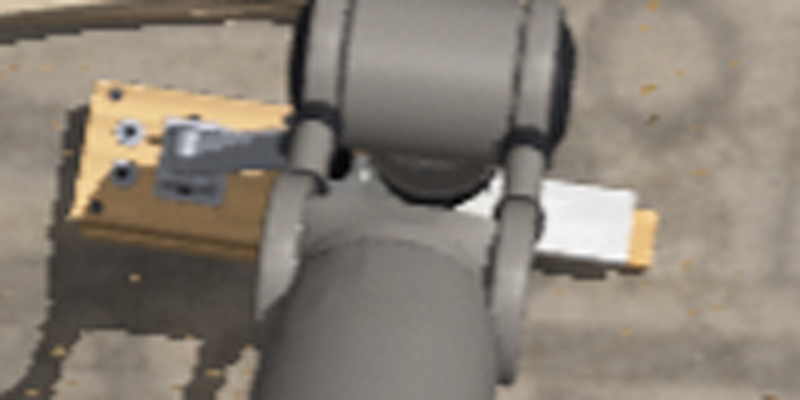

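The top crop shows the strip's tail at crop (634,228), about 13 mm inside the bed end at (655,240), so its leading end is near jig y = 115. I'll keep stepping.

Call:
play_rows:
  commands:
    - {"x": 0.0004,"y": 0,"z": 0,"twist": 0}
    - {"x": 0.0008,"y": 0,"z": 0,"twist": 0}
    - {"x": 0.0012,"y": 0,"z": 0,"twist": 0}
    - {"x": 0.0016,"y": 0,"z": 0,"twist": 0}
    - {"x": 0.002,"y": 0,"z": 0,"twist": 0}
    - {"x": 0.002,"y": 0,"z": 0,"twist": 0}
    - {"x": 0.002,"y": 0,"z": 0,"twist": 0}
    - {"x": 0.002,"y": 0,"z": 0,"twist": 0}

```text
time: 37.25
tool_pos: [631.3, 12.8, 49.1]
tcp_rot: [-3.141, 0.001, 1.444]
contact_force: [-0.7, -5.1, -1.0]
grip_width: 44.8
finger_force: 30.0
```

Contact: 5.1 N, below the 7 N limit, with about 0.8 mm of arm deflection, so the strip is seated. I'll release it, back off and rise.

Call:
play_rows:
  commands:
    - {"x": -0.0003,"y": 0,"z": 0,"twist": 0}
    - {"x": -0.0003,"y": 0,"z": 0,"twist": 0}
    - {"x": -0.0003,"y": 0,"z": 0,"twist": 0}
    - {"x": -0.0003,"y": 0,"z": 0,"twist": 0}
    - {"x": -0.0003,"y": 0,"z": 0,"twist": 0}
    - {"x": -0.0003,"y": 0,"z": 0,"twist": 0}
    - {"x": -0.0003,"y": 0,"z": 0,"twist": 0}
    - {"x": -0.0003,"y": 0,"z": 0,"twist": 0}
  jaw: 0.25

```text
time: 38.05
tool_pos: [631.4, 13.3, 49.2]
tcp_rot: [3.142, 0.0, 1.444]
contact_force: [-0.6, 0.6, 0.3]
grip_width: 68.7
finger_force: 0.0
```

Call:
play_rows:
  commands:
    - {"x": -0.015,"y": 0,"z": 0,"twist": 0}
    - {"x": -0.03,"y": 0,"z": -0.015,"twist": 0}
    - {"x": -0.03,"y": 0,"z": -0.05,"twist": 0}
    - {"x": -0.03,"y": 0,"z": -0.09,"twist": 0}
    - {"x": -0.03,"y": 0,"z": -0.13,"twist": 0}
    - {"x": -0.03,"y": 0,"z": -0.17,"twist": 0}
    - {"x": -0.03,"y": 0,"z": -0.18,"twist": 0}
    - {"x": -0.03,"y": 0,"z": -0.18,"twist": 0}

```text
time: 38.85
tool_pos: [628.2, -17.8, 232.2]
tcp_rot: [3.136, 0.0, 1.443]
contact_force: [-0.8, -0.5, -0.8]
grip_width: 68.9
finger_force: 0.0
```

```bash
python3 -c "
from h import *
jf();c=cap('wrist','w4')"
```

```text
t 38.85 jig 1.13 -91.81 232.2 Fjig -0.78 -0.58 -0.79 M [-0.02 -0.04 -0.02]
```

View pics/w4.png

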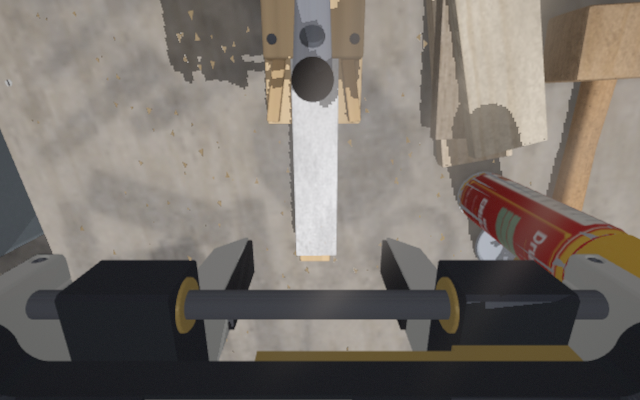

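The wrist view shows the strip centred in the jig and going under the cover. The knob is at (313,78), the lever is still raised, and the tail is at (316,255). I'll close the fingers and move over the lever.

Call:
play_rows:
  commands:
    - {"x": 0.02,"y": -0.003,"z": 0,"twist": 0}
    - {"x": 0.045,"y": -0.003,"z": 0,"twist": 0}
    - {"x": 0.07,"y": -0.003,"z": 0,"twist": 0}
    - {"x": 0.095,"y": -0.003,"z": 0,"twist": 0}
    - {"x": 0.112,"y": -0.003,"z": 0,"twist": 0}
    - {"x": 0.118,"y": -0.003,"z": 0.01,"twist": 0}
    - {"x": 0.118,"y": -0.003,"z": 0.02,"twist": 0}
    - {"x": 0.118,"y": -0.003,"z": 0.03,"twist": 0}
  jaw: 1

```text
time: 39.7
tool_pos: [639.0, 100.0, 197.3]
tcp_rot: [-3.14, 0.001, 1.444]
contact_force: [-0.3, 0.7, 0.6]
grip_width: 9.7
finger_force: 0.0
```

```bash
python3 -c "
from h import *
jf()"
```

```text
t 39.7 jig -3.01 26.42 197.26 Fjig -0.38 0.68 0.59 M [-0.02 -0.08  0.03]
```

Call:
play_rows:
  commands:
    - {"x": 0,"y": 0,"z": 0.015,"twist": 0}
    - {"x": 0,"y": 0,"z": 0.027,"twist": 0}
    - {"x": -0.004,"y": 0,"z": 0.038,"twist": 0}
    - {"x": -0.012,"y": 0,"z": 0.049,"twist": 0}
    - {"x": -0.016,"y": 0,"z": 0.058,"twist": 0}
    - {"x": -0.02,"y": 0,"z": 0.067,"twist": 0}
    - {"x": -0.024,"y": 0,"z": 0.077,"twist": 0}
    - {"x": -0.026,"y": 0,"z": 0.085,"twist": 0}

```text
time: 40.5
tool_pos: [636.2, 74.7, 113.3]
tcp_rot: [-3.142, 0.0, 1.444]
contact_force: [0.3, -0.1, 0.2]
grip_width: 0.6
finger_force: 0.5
```

```bash
python3 -c "
from h import *
jf()"
```

```text
t 40.5 jig -2.66 0.97 113.33 Fjig 0.34 -0.02 0.16 M [ 0.12 -0.18  0.04]
```

Call:
play_rows:
  commands:
    - {"x": 0,"y": 0,"z": 0.001,"twist": 0}
    - {"x": 0,"y": 0,"z": 0.002,"twist": 0}
    - {"x": 0,"y": 0,"z": 0.003,"twist": 0}
    - {"x": 0,"y": 0,"z": 0.004,"twist": 0}
    - {"x": 0,"y": 0,"z": 0.005,"twist": 0}
    - {"x": 0,"y": 0,"z": 0.006,"twist": 0}
    - {"x": 0,"y": 0,"z": 0.007,"twist": 0}
    - {"x": 0,"y": 0,"z": 0.0075,"twist": 0}

```text
time: 41.3
tool_pos: [636.4, 75.2, 106.6]
tcp_rot: [3.141, 0.0, 1.444]
contact_force: [-0.1, -0.6, 0.3]
grip_width: 0.6
finger_force: 0.5
```

```bash
python3 -c "
from h import *
jf();c=cap('side','s5')
cv2.imwrite('pics/s5c.png',cv2.resize(cv2.cvtColor(c['pixels'][150:270,220:380],cv2.COLOR_RGB2BGR),None,fx=5,fy=5,interpolation=2))"
```

```text
t 41.3 jig -2.53 1.46 106.64 Fjig -0.01 -0.56 0.3 M [-0.14 -0.08  0.03]
```

View pics/s5c.png

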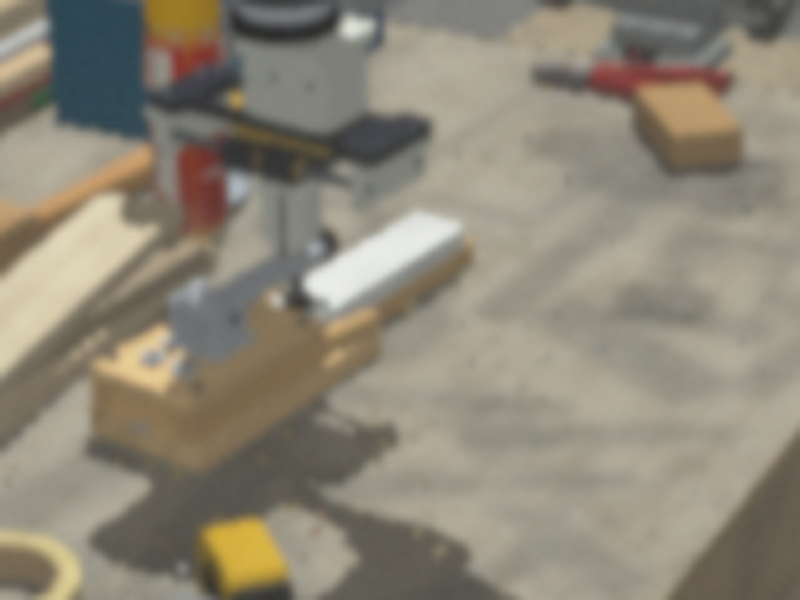

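The side crop shows the fingertips on the lever at crop (290,255). The lever is almost level and the foot is at (298,295), just at the strip. I'll press a few mm more.

Call:
play_rows:
  commands:
    - {"x": 0,"y": 0,"z": 0.0005,"twist": 0}
    - {"x": 0,"y": 0,"z": 0.001,"twist": 0}
    - {"x": 0,"y": 0,"z": 0.0015,"twist": 0}
    - {"x": 0,"y": 0,"z": 0.002,"twist": 0}
    - {"x": 0,"y": 0,"z": 0.0025,"twist": 0}
    - {"x": 0,"y": 0,"z": 0.003,"twist": 0}
    - {"x": 0,"y": 0,"z": 0.003,"twist": 0}
    - {"x": 0,"y": 0,"z": 0.003,"twist": 0}

```text
time: 42.15
tool_pos: [636.4, 75.0, 104.2]
tcp_rot: [3.141, 0.0, 1.444]
contact_force: [-1.4, -1.9, 6.4]
grip_width: -0.0
finger_force: 3.0
```

The lever takes 6.4 N, so the foot is bearing. I'll lift away.

Call:
play_rows:
  commands:
    - {"x": 0,"y": 0,"z": -0.003,"twist": 0}
    - {"x": 0,"y": 0,"z": -0.01,"twist": 0}
    - {"x": 0,"y": 0,"z": -0.03,"twist": 0}
    - {"x": 0,"y": 0,"z": -0.06,"twist": 0}
    - {"x": -0.02,"y": 0,"z": -0.09,"twist": 0}
    - {"x": -0.06,"y": 0,"z": -0.12,"twist": 0}
    - {"x": -0.1,"y": 0,"z": -0.13,"twist": 0}
    - {"x": -0.1,"y": 0,"z": -0.13,"twist": 0}

```text
time: 42.95
tool_pos: [624.0, -28.5, 236.3]
tcp_rot: [3.137, 0.002, 1.44]
contact_force: [0.2, 0.1, -0.1]
grip_width: 0.2
finger_force: 0.0
```

```bash
python3 -c "
from h import *
jf();c=cap('wrist','w6')"
```

```text
t 42.95 jig -1.72 -102.93 236.28 Fjig 0.15 0.13 -0.09 M [-0.06 -0.14 -0.05]
```

View pics/w6.png

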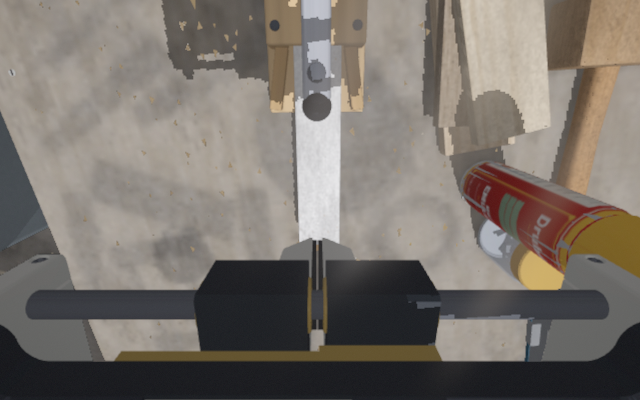

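The wrist view shows the knob down at (316,107), the lever level over the strip, and the strip straight in the jig. I'll hand it in.

```bash
python3 -c "
from plant import bot
print(bot.close_job())"
```

```text
the job is handed in; nothing more can be done
None
```

The strip is in the jig, seated against the hidden stop at about 5 N (below the 7 N at which it slips), and the lever is pressed down on it and released. I handed the job in at about 43 s, but the hand-in gave no verdict.

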